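Wedge the rocking balance slab

TASK

The stone slab under the photometer rocks because its near left screw foot is seized short. Without gripping or lifting anything, push the loose grey wedge, thin end first, along the worktop and in under that short foot until the slab no longer rocks but still sits level. Then press down firmly with the fingertips on top of that corner to prove that it no longer dips, and finish while holding that press.

Things in the scene. Friction and masses are not known exactly. Their poses are not given: they have to be found in the camera images.
- slab: pale stone slab, 220 (x) x 280 (y) x 28 mm, top 50 mm above the worktop, 3.5 to 5 kg, standing free on four screw feet with domed rubber pads (26 mm wide, 12 mm flat below), axes 85 mm (x) and 115 mm (y) from its centre. Origin: under the centre, at worktop height; x points away from the robot, y left, z up. Three feet bear; an eased-in wedge does not shift it
- short_foot (a point): point of the slab on the axis of the short near left foot, at worktop height while level (slab x -85, y +115 mm). That foot's pad ends 4 to 8 mm above the worktop (differs each time): 3 to 6 N down on this corner tip the slab until the foot lands. Wedged too far, the corner rises and the slab tilts the other way
- corner_top (a point): point of the slab's top face straight above the short foot, 50 mm above the worktop while the slab is level: where to press (with about 10 N or more, well above what rocked it)
- wedge: loose grey plastic wedge lying flat, 90 x 36 mm, 50 g; its top slopes evenly from 14 mm at the square tail (-x) to 1.5 mm at the tip (+x). Origin: centre of the underside, x from tail to tip. Its mass centre lies 12 mm towards the tail. It starts up to 20 mm aside of the short foot's line and 0.25 rad askew. It slides with under 1 N; once it bears on the foot the push rises steeply. Friction keeps it in
- photometer: white and black photometer, 73 x 200 x 64 mm, standing loose on the far half of the slab; leave it standing. Origin: centre of the underside
- pot: sample pot with a lid, 43 mm across, 48 mm high, standing loose on the near right part of the slab; leave it standing. Origin: centre of the underside
- timer: bench timer, 64 x 64 x 20 mm, on the worktop to the right of the wedge; leave it alone. Origin: centre of the underside
- dish: shallow round clear-plastic dish, whitish inside, 62 mm across, 15 mm high, left of the slab; leave it alone. Origin: centre of the underside
- marker: marker pen, 135 mm long, lying on the worktop to the left of the wedge; leave it alone. Origin: centre of the underside
Things that resemble listed ones, but are neither listed nor needed, are in the scene too. Of the things that look like the pot, the middle-sized one is meant.

How it is judged (in metres and radians):
On the way:
1. the wedge has been pushed in under the short foot, with the hand off the slab and the slab level (x of short_foot in the frame of wedge between -0.03 and 0.048 m and y of short_foot in the frame of wedge between -0.017 and 0.017 m and contact force between the fingers and slab below 0.5 N and angle between slab's own z axis and vertical below 0.01 rad), for 0.2 s.
At the end, for the whole second after the job is handed in: The short foot stands on the wedge's slope (within 17 mm of its centre line) and the wedge carries over 1.5 N; fingertips, clear of the wedge, press over 6.5 N on the slab's top within 45 mm of above that foot, and the slab rests within 0.010 rad of level; photometer and pot still stand (contact force between the fingers and slab above 6.5 N and horizontal distance between the grasp point and corner_top below 0.045 m and height (world z) of the grasp point above 0.05 m and angle between slab's own z axis and vertical below 0.01 rad and contact force between wedge and slab above 1.5 N and contact force between the fingers and wedge below 0.3 N and x of short_foot in the frame of wedge between -0.03 and 0.048 m and y of short_foot in the frame of wedge between -0.017 and 0.017 m and linear speed of each of slab, wedge below 0.01 m/s and angle between each of photometer, pot's own z axis and vertical below 0.1 rad); the arm keeps its last pose, push and grip.
It fails at once if the wedge is lifted off the worktop or turned over (height (world z) of wedge above 0.012 m or angle between wedge's own z axis and vertical above 0.3 rad).
It fails at once if the wedge is gripped or rammed (over 30 N) (contact force between the fingers and wedge above 30 N).
It fails at once if the slab is lifted or shoved more than 25 mm (distance of slab from where it was at the start of the episode above 0.025 m or height (world z) of short_foot above 0.012 m).
It fails at once if the photometer or the pot is moved more than 35 mm or tipped (distance of any of photometer, pot from where it was at the start of the episode above 0.035 m or angle between any of photometer, pot's own z axis and vertical above 0.3 rad).
It fails at once if the timer, the dish or the marker is moved more than 20 mm (distance of any of timer, dish, marker from where it was at the start of the episode above 0.02 m).
It also fails if it takes over 64 s, if anything falls off the work surface, if the arm or the gripper's body presses on something with over 40 N, if the wrist force passes 120 N, or if a joint passes its speed limit or range.

ROBOT

A 6-joint arm with a two-finger parallel gripper is mounted at the origin on the work surface; the furniture and walls round the work are solid. World frame = base frame: x ahead of the robot, y to its left, z up, the work surface at z = 0. Lengths are in m, angles in degrees, forces in N, time in s.
With the tool pointing down it reaches from about 0.375 to 0.9 m from the base axis. Payload 3.1 kg.
Tool frame: the origin (TCP) lies at the very end of the fingers, on their centre line; the grasp point (between the pads) lies 19 mm behind it; z points along the fingers, y is the line along which they close (so a half turn about z gives the same grasp; the last joint's range is limited). The gripper opens to 87 mm and grips with 3 to 60 N. Pads are 19 mm wide; open, the fingers measure 117 mm over their backs; the gripper's body (75 mm by 190 mm) begins 51 mm behind the grasp point.
Start: joints at [66.263, 30.224, 82.088, -0, 67.689, -10.227], TCP at [0.146, 0.608, 0.223] pointing down, gripper open.
Joint ranges: [-176.69, 176.69], [-43.24, 126.21], [12.49, 139.97], [-82, 262], [0, 151.66], [-163.58, 163.58]. Speed limits (degrees/s): [159.86, 159.86, 180, 180, 180, 180].

INTERFACE

Orientations are given as a 3x3 rotation matrix whose columns are the frame's x, y, z axes.
In Python, from rig import bot, imaging gives the robot as it stands.
- The arm moves only by the tool drive_tool, never from a script. Its argument "deltas" is text: rows parted by semicolons, each of 5 numbers parted by spaces: the finger opening in mm, from 0 to 87, then the shift along the world's x, y, z in mm, then the turn about the world's z in rad. In form: jaw dx dy dz twist; .... A call has 1 to 12 rows; each row is the pose to reach, as a shift and turn from the pose commanded when the call began; what a row does not reach only later rows make up. A row lasts 1/10 s, in which the tool goes at most 50 mm and 8.59 degrees, less where a joint would pass 70% of its speed; a pose out of reach is approached as far as the arm can. A call with a gripper value outside its range is refused whole. The fingers move at their own pace and stop on an object; the grip force is fixed at half the most. Time passes only in rows, so rows that repeat a pose let the fingers close. It gives the time, the measured TCP pose, the force, the opening and the grip force at its end, in the units of the state.
- bot.read_state(): the state, without advancing time (a new reading comes with each control period).
- imaging.capture(name): name is "scene" or "top" or "wrist"; returns the picture (400x640x3 uint8, red, green, blue); there is no depth.
- imaging.camera_model(name): a dict with "fx", "fy", "cx", "cy" (pixels), "dist" ([k1, k2, p1, p2, k3] as OpenCV has them; the pictures are not rectified), "T" (4x4, takes a point from camera to world coordinates). Camera axes: x right, y down, z forward; pixel columns grow to the right and rows downward; lengths in m; the calibration is good to about 2 mm. A picture is of the moment at which its call begins: read the wrist's pose just before it. camera_model takes no time and is no camera call; for the wrist camera it gives the pose at the moment of the call.
- bot.hand_in(): hands the job in; it is judged then, once.
The state is a dict: "time_s": time; "joint_positions": joint angles; "qvel": joint speeds; "tau": joint torques, N m; "position": TCP position; "tcp_rot": TCP orientation; "force": force on the tool from outside, world axes, zero at the start; "moment": the same for the moment, N m; "opening": opening from 0.0 (shut) to 1.0 (fully open); "grasp_force": force on a finger pad.
Only numpy, scipy, OpenCV 4.12 (cv2) and the standard library are available. Lean on these libraries where they do the work, as an engineer would, in place of code of your own. Each camera call takes 0.05 s, during which the arm holds its last target. There are 200 camera calls.

## Working session

There is one attempt and no reset: what is moved stays moved. The work goes in short steps, Python scripts to look and compute and a tool call to move; the robot and the scene stay as the last step left them, time stands still between calls to the robot, and variables do not carry over. Pictures are saved under pics/ and viewed, at most 10 in all, crops included, and the job is handed in when it is done.

Besides the shell and the picture viewer there is one more tool, called after "Emit:" as name(argument=value, ...) on one line, values as JSON. drive_tool: Moves the arm, as the interface text tells. Its arguments: {"type":"object","properties":{"deltas":{"type":"string"}},"required":["deltas"]}

```bash
mkdir -p pics; cat > h.py <<'E'
import numpy as np, cv2
from rig import bot, imaging
def snap(n,f):
    m=imaging.camera_model(n); im=imaging.capture(n); cv2.imwrite('pics/'+f,cv2.cvtColor(im,cv2.COLOR_RGB2BGR)); np.save('pics/'+f+'.npy',m,allow_pickle=True); return im,m
def load(f): return cv2.imread('pics/'+f), np.load('pics/'+f+'.npy',allow_pickle=True).item()
def px2w(m,p,z=0.):
    K=np.array([[m['fx'],0,m['cx']],[0,m['fy'],m['cy']],[0,0,1.]])
    u=cv2.undistortPoints(np.array(p,float).reshape(-1,1,2),K,np.array(m['dist'],float)).reshape(-1,2)
    T=np.array(m['T']); d=np.c_[u,np.ones(len(u))]@T[:3,:3].T; o=T[:3,3]
    return o+d*((z-o[2])/d[:,2:])
def w2px(m,P):
    K=np.array([[m['fx'],0,m['cx']],[0,m['fy'],m['cy']],[0,0,1.]]); T=np.linalg.inv(np.array(m['T']))
    return cv2.projectPoints(np.array(P,float).reshape(-1,1,3),cv2.Rodrigues(T[:3,:3])[0],T[:3,3],K,np.array(m['dist'],float))[0].reshape(-1,2)
E
python3 - <<'E'
from h import *
for n in('top','scene'): im,m=snap(n,n+'0.png'); print(n,np.round(m['T'],3).tolist(),m['fx'])
E
```

```text
top [[0.008, -0.998, 0.066, 0.527], [-1.0, -0.008, -0.01, 0.052], [0.011, -0.066, -0.998, 1.303], [0.0, 0.0, 0.0, 1.0]] 465.5702339966005
scene [[0.579, -0.581, 0.572, 0.074], [-0.815, -0.398, 0.421, -0.329], [-0.017, -0.71, -0.704, 0.678], [0.0, 0.0, 0.0, 1.0]] 373.35719617834593
```

View pics/top0.png

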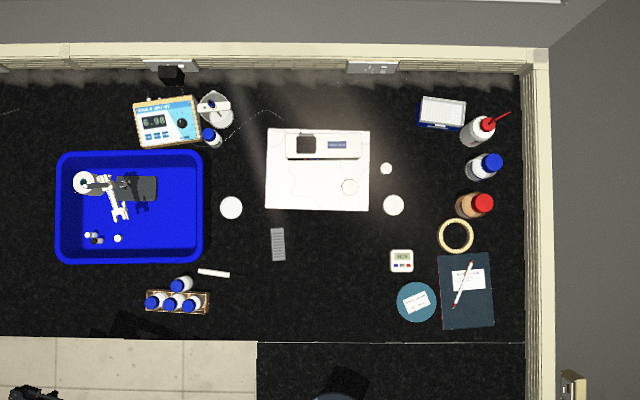

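View pics/scene0.png

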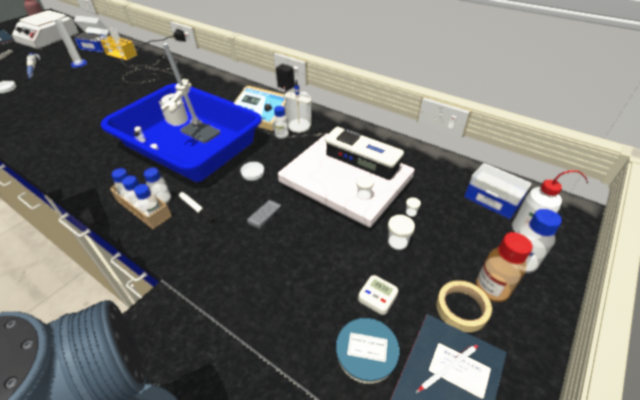

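The top view shows the slab at (318,170) and the wedge at (278,244), left of the slab's near left corner (267,208). The pot candidates are the one on the slab at (350,187), a big one at (393,205) and a small one at (386,168); the middle-sized one, on the slab, is meant. The only grey wedge-like block is at (278,244). The dish is at (231,207), the marker at (213,272) and the timer at (401,261).

```bash
python3 - <<'E'
from h import *
im,m=load('top0.png')
g=cv2.cvtColor(im,cv2.COLOR_BGR2GRAY)
sub=np.zeros_like(g); sub[222:266,264:294]=g[222:266,264:294]
_,b=cv2.threshold(sub,75,255,0); c=max(cv2.findContours(b,0,1)[0],key=cv2.contourArea)
r=cv2.minAreaRect(c); print('wedge px',r); P=px2w(m,cv2.boxPoints(r),0.008); print(np.round(P,4))
sub[:]=0; sub[110:220,255:380]=g[110:220,255:380]
_,b=cv2.threshold(sub,150,255,0); b=cv2.morphologyEx(b,cv2.MORPH_OPEN,np.ones((5,5))); c=max(cv2.findContours(b,0,1)[0],key=cv2.contourArea)
r=cv2.minAreaRect(c); print('slab',r); P=px2w(m,cv2.boxPoints(r),0.05); print(np.round(P,4))
# fit near and left edges
pts=c[:,0].astype(float)
a=px2w(m,pts,0.05)[:,:2]; np.save('slab.npy',a)
cen=P.mean(0); print(cen)
cr=im[110:275,195:385]; cv2.imwrite('pics/c1.png',cv2.resize(cr,None,fx=3.6,fy=3.6,interpolation=2))
E
```

```text
wedge px ((277.48052978515625, 243.688720703125), (33.12287139892578, 13.473711013793945), 86.42366790771484)
[[0.557  0.1791 0.008 ]
 [0.5597 0.1417 0.008 ]
 [0.4682 0.1349 0.008 ]
 [0.4656 0.1721 0.008 ]]
slab ((317.27178955078125, 169.2158966064453), (103.62669372558594, 80.4967269897461), 1.5911402702331543)
[[ 0.6087  0.1902  0.05  ]
 [ 0.8291  0.1878  0.05  ]
 [ 0.824  -0.0956  0.05  ]
 [ 0.6032 -0.0895  0.05  ]]
[0.71625333 0.04821542 0.05      ]
```

View pics/c1.png

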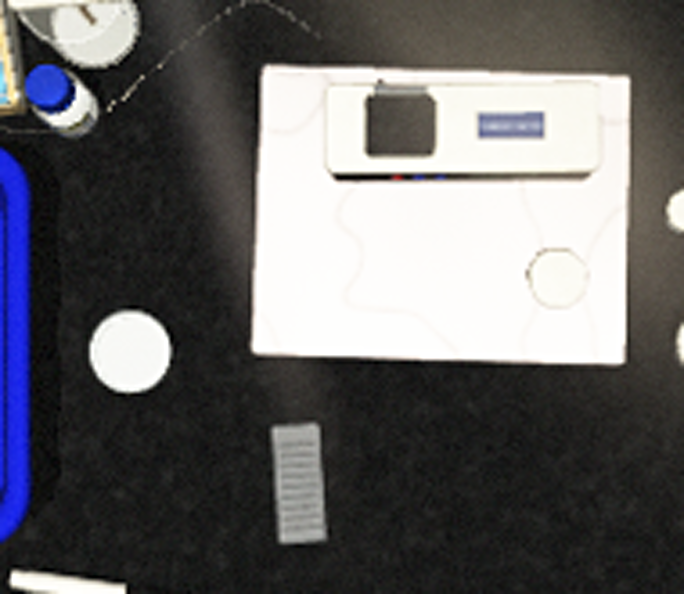

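Estimates: slab centre (0.716, 0.048), short foot about (0.634, 0.165). The wedge is at (0.513, 0.157) with yaw 0.075, and its line already runs through the foot. I'll move above it for a close wrist look.

```bash
python3 - <<'E'
from h import *
s=bot.read_state(); print(s['time_s'],s['position'],np.round(s['tcp_rot'],3).tolist(),s['force'],s['opening']); m=imaging.camera_model('wrist'); print(np.round(m['T'],3).tolist(),m['fx'])
E
```

```text
0.1 [0.14573079 0.60710284 0.22166227] [[-0.972, 0.234, -0.001], [0.234, 0.972, -0.002], [0.0, -0.002, -1.0]] [-0.71073285 -0.79265209  0.377     ] 0.9991483180322975
[[0.234, 0.928, 0.29, 0.065], [0.972, -0.223, -0.071, 0.626], [-0.002, 0.299, -0.954, 0.384], [0.0, 0.0, 0.0, 1.0]] 323.71697312736677
```

Emit:
drive_tool(deltas="0 40 -40 0 0.1; 0 65 -80 0 0.2; 0 90 -120 0 0.311; 0 114 -165 0 0.311; 0 138 -205 0 0.311; 0 160 -248 0 0.311; 0 185 -290 0 0.311; 0 208 -333 0 0.311; 0 232 -375 0 0.311; 0 254 -416 0 0.311; 0 274 -457 0 0.311; 0 274 -457 0 0.311")

```text
time_s: 1.3
position: [0.4232, 0.1464, 0.2226]
tcp_rot: [[-0.998, -0.068, 0.002], [-0.068, 0.998, -0.001], [-0.002, -0.002, -1.0]]
force: [-0.3, 0.0, 0.4]
opening: 0.032
grasp_force: 0.0
```

```bash
python3 - <<'E'
from h import *
im,m=snap('wrist','w1.png'); s=bot.read_state(); print(s['position'],np.round(s['tcp_rot'],3).tolist(),s['force'],s['opening']); print(w2px(m,[[.634,.165,0],[.634,.165,.05],[.4669,.1535,.014],[.5584,.1604,0]]))
E
```

```text
[0.42130099 0.14841685 0.2224091 ] [[-0.998, -0.069, 0.0], [-0.069, 0.998, -0.0], [-0.0, -0.0, -1.0]] [-1.10461083  0.59233297  0.52236206] 0.020313069719009803
[[323.92462494 316.20021205]
 [324.28671241 341.96522578]
 [324.34656538 206.784852  ]
 [324.5033393  268.29913782]]
```

View pics/w1.png

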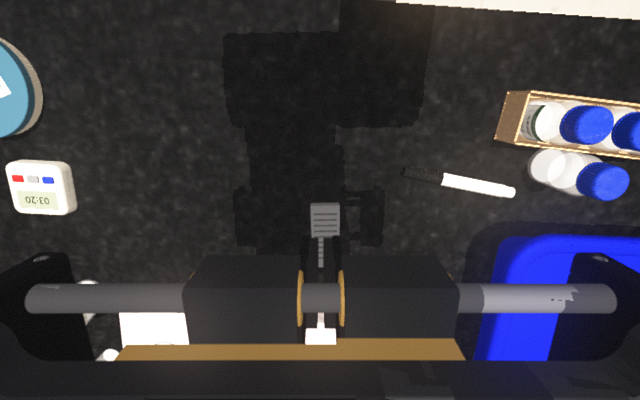

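The wrist view shows the tail at (325,203), lying on the wedge line within 1–2 mm. The marker is at (460,183), clear. Descending behind the tail.

Emit:
drive_tool(deltas="0 5 0 -45 0; 0 10 1 -90 0; 0 12 1 -135 0; 0 12 1 -175 0; 0 12 1 -200 0; 0 12 1 -216 0; 0 12 1 -216 0; 0 12 1 -216 0")

```text
time_s: 2.15
position: [0.4313, 0.1526, 0.0065]
tcp_rot: [[-0.997, -0.077, -0.001], [-0.077, 0.997, -0.0], [0.001, 0.0, -1.0]]
force: [-0.3, 0.1, 1.1]
opening: 0.006
grasp_force: 0.0
```

```bash
python3 - <<'E'
from h import *
s=bot.read_state(); print(s['position'],np.round(s['tcp_rot'],3).tolist(),s['force'],s['opening'])
E
```

```text
[0.43125411 0.15259069 0.00652551] [[-0.997, -0.077, -0.001], [-0.077, 0.997, -0.0], [0.001, 0.0, -1.0]] [-0.26004787  0.13614582  1.14658212] 0.006000731587324982
```

Emit:
drive_tool(deltas="0 10 0 0 0; 0 18 0 0 0; 0 24 0 0 0; 0 30 0.5 0 0; 0 36 1 0 0; 0 42 1.5 0 0; 0 50 2 0 0; 0 58 2.5 0 0; 0 66 3 0 0; 0 74 4 0 0; 0 80 4.5 0 0; 0 84 5 0 0")

```text
time_s: 3.35
position: [0.5168, 0.1567, 0.0065]
tcp_rot: [[-0.997, -0.075, 0.001], [-0.075, 0.997, 0.0], [-0.001, -0.0, -1.0]]
force: [-0.3, 0.4, 0.4]
opening: 0.005
grasp_force: 0.3
```

```bash
python3 - <<'E'
from h import *
s=bot.read_state(); print(s['position'],s['force'])
snap('wrist','w2.png'); im,m=snap('scene','s2.png'); print(w2px(m,[[.634,.165,0]]))
p=w2px(m,[[.57,.16,.02]])[0].astype(int); a=im[p[1]-60:p[1]+60,p[0]-80:p[0]+80,::-1]; cv2.imwrite('pics/s2c.png',cv2.resize(a,None,fx=5,fy=5,interpolation=2))
E
```

```text
[0.51683494 0.1567235  0.00651613] [-0.33420489  0.37258731  0.43802618]
[[293.42702986 184.9001476 ]]
```

View pics/s2c.png

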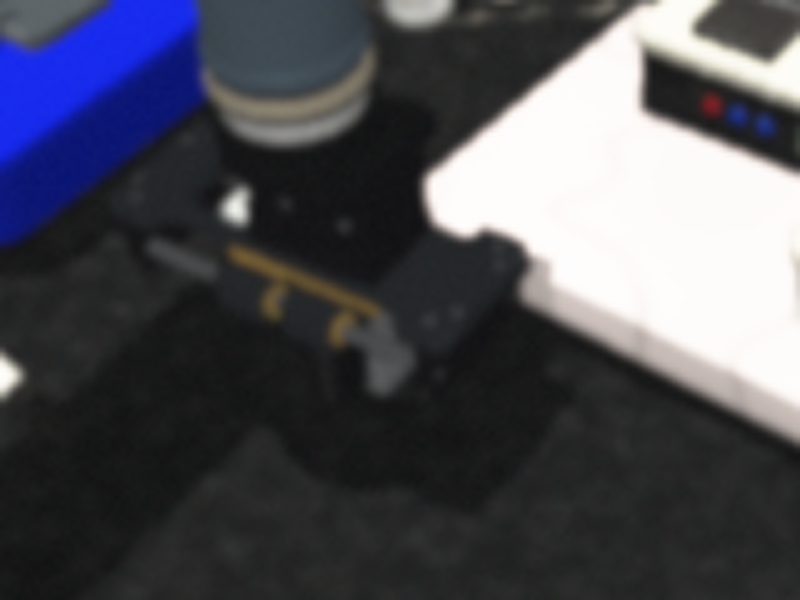

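The wedge is hidden behind the hand here, and the gripper body clears the slab. Continuing gently towards the foot.

Emit:
drive_tool(deltas="0 3 0 0 0; 0 6 0.5 0 0; 0 9 0.7 0 0; 0 12 1 0 0; 0 15 1.2 0 0; 0 18 1.5 0 0; 0 20 1.5 0 0; 0 22 1.7 0 0; 0 24 1.8 0 0; 0 26 2 0 0; 0 26 2 0 0")

```text
time_s: 4.55
position: [0.5426, 0.1587, 0.0066]
tcp_rot: [[-0.997, -0.075, 0.001], [-0.075, 0.997, 0.0], [-0.001, -0.0, -1.0]]
force: [0.0, 0.3, 0.1]
opening: 0.003
grasp_force: 0.0
```

Emit:
drive_tool(deltas="0 1 0 0 0; 0 2 0 0 0; 0 3 0 0 0; 0 3 0 0 0")

```text
time_s: 4.95
position: [0.5453, 0.1587, 0.0066]
tcp_rot: [[-0.997, -0.075, 0.001], [-0.075, 0.997, 0.0], [-0.001, 0.0, -1.0]]
force: [-0.5, 0.5, -0.2]
opening: 0.005
grasp_force: 0.0
```

Emit:
drive_tool(deltas="0 1 0 0 0; 0 2 0 0 0; 0 3 0.5 0 0; 0 3 0.5 0 0")

```text
time_s: 5.35
position: [0.5484, 0.1592, 0.0066]
tcp_rot: [[-0.997, -0.075, 0.001], [-0.075, 0.997, 0.0], [-0.001, 0.0, -1.0]]
force: [0.9, -0.1, 0.1]
opening: 0.004
grasp_force: 0.0
```

Emit:
drive_tool(deltas="0 1 0 0 0; 0 2 0 0 0; 0 3 0 0 0; 0 3 0 0 0")

```text
time_s: 5.75
position: [0.5513, 0.1592, 0.0066]
tcp_rot: [[-0.997, -0.075, 0.001], [-0.075, 0.997, 0.0], [-0.001, 0.0, -1.0]]
force: [0.3, -0.3, 0.1]
opening: 0.004
grasp_force: 0.0
```

Emit:
drive_tool(deltas="0 1 0 0 0; 0 2 0 0 0; 0 3 0.5 0 0; 0 3 0.5 0 0")

```text
time_s: 6.15
position: [0.554, 0.1597, 0.0065]
tcp_rot: [[-0.997, -0.075, -0.0], [-0.075, 0.997, -0.0], [0.0, -0.0, -1.0]]
force: [0.3, -0.8, 0.9]
opening: 0.005
grasp_force: 0.3
```

Emit:
drive_tool(deltas="0 1 0 0 0; 0 2 0 0 0; 0 2 0 0 0")

```text
time_s: 6.45
position: [0.5547, 0.1596, 0.0065]
tcp_rot: [[-0.997, -0.075, -0.003], [-0.075, 0.997, -0.0], [0.003, -0.0, -1.0]]
force: [-3.6, -0.3, 2.6]
opening: 0.006
grasp_force: 1.9
```

Emit:
drive_tool(deltas="0 1 0 0 0; 0 1.5 0 0 0; 0 1.5 0 0 0")

```text
time_s: 6.75
position: [0.5552, 0.1596, 0.0064]
tcp_rot: [[-0.997, -0.075, -0.005], [-0.075, 0.997, -0.0], [0.005, -0.0, -1.0]]
force: [-5.8, 0.0, 5.3]
opening: 0.008
grasp_force: 2.9
```

Emit:
drive_tool(deltas="0 1 0 0 0; 0 2 0 0 0; 0 2 0 0 0; 0 2 0 0 0")

```text
time_s: 7.15
position: [0.5557, 0.1596, 0.0064]
tcp_rot: [[-0.997, -0.075, -0.008], [-0.075, 0.997, -0.001], [0.008, -0.0, -1.0]]
force: [-8.3, -1.5, 6.3]
opening: 0.001
grasp_force: 3.9
```

```bash
python3 - <<'E'
from h import *
im,m=snap('wrist','w3.png'); im,m=snap('scene','s3.png'); 
s=bot.read_state(); print(s['position'],s['force'])
a,_=load('s2.png'); im,_=load('s3.png'); d=cv2.absdiff(a,im).max(2)
for n,P in dict(corner=[.6087,.19,.05],far=[.824,-.0956,.05],pot=[.67,-.04,.1]).items():
    u,v=w2px(m,[P])[0].astype(int); print(n,u,v,d[v-8:v+8,u-8:u+8].mean())
E
```

```text
[0.55568265 0.15958811 0.00632517] [-7.71155246  0.31101282  5.92167099]
corner 278 172 34.5546875
far 416 168 1.05859375
pot 369 178 0.41796875
```

The wedge bears firmly at about 8 N. I'll back off and check its pose.

Emit:
drive_tool(deltas="0 -5 0 0 0; 0 -20 -1 0 0; 0 -35 -2 0 0; 0 -40 -2 40 0; 0 -40 -2 90 0; 0 -40 -2 130 0; 0 -60 -2 150 0; 0 -100 -2 150 0; 0 -140 -2 150 0; 0 -140 -2 150 0")

```text
time_s: 8.25
position: [0.4132, 0.1577, 0.1564]
tcp_rot: [[-0.997, -0.076, -0.006], [-0.076, 0.997, -0.0], [0.006, 0.0, -1.0]]
force: [-0.8, -0.4, 0.3]
opening: 0.003
grasp_force: 0.0
```

```bash
python3 - <<'E'
from h import *
s=bot.read_state(); print(s['position'],s['force'])
for n in('top','scene'): im,m=snap(n,n+'4.png')
im,m=load('top4.png'); a=im[100:275,195:385]; b,ms=load('scene4.png'); b=b[130:270,220:420]
cv2.imwrite('pics/c4.png',np.hstack([cv2.resize(a,(380,350),interpolation=2),cv2.resize(b,(420,350),interpolation=2)]))
g=cv2.cvtColor(im,cv2.COLOR_BGR2GRAY); sub=np.zeros_like(g); sub[212:250,255:300]=g[212:250,255:300]
b=cv2.threshold(sub,60,255,0)[1]; c=max(cv2.findContours(b,0,1)[0],key=cv2.contourArea); r=cv2.minAreaRect(c); print(r,np.round(px2w(m,cv2.boxPoints(r),.012),4))
E
```

```text
[0.41323501 0.1576679  0.15639817] [-0.7635108  -0.37186664  0.31980899]
((276.0, 218.0), (12.0, 14.0), 90.0) [[0.6002 0.1813 0.012 ]
 [0.6005 0.1424 0.012 ]
 [0.5672 0.142  0.012 ]
 [0.5669 0.1808 0.012 ]]
```

View pics/c4.png

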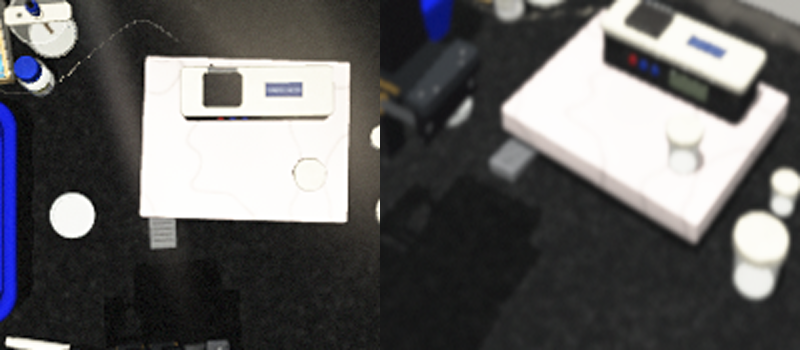

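The pictures show the wedge's tail sticking out under the near left corner (crop 163,232; world about (0.567, 0.161)), in line with the foot, with pot and photometer standing. Moving over the corner to press.

Emit:
drive_tool(deltas="0 40 1 0 0; 0 80 2 0 0; 0 120 4 0 0; 0 160 5 0 0; 0 195 6 0 0; 0 217 7 0 0; 0 217 7 -40 0; 0 217 7 -70 0; 0 217 7 -90 0; 0 217 7 -98 0; 0 217 7 -98 0; 0 217 7 -98 0")

```text
time_s: 9.55
position: [0.6383, 0.1647, 0.0594]
tcp_rot: [[-0.997, -0.075, 0.003], [-0.075, 0.997, 0.0], [-0.003, 0.0, -1.0]]
force: [-0.1, 0.2, 0.4]
opening: 0.007
grasp_force: 0.0
```

Emit:
drive_tool(deltas="0 0 0 -2 0; 0 0 0 -4 0; 0 0 0 -6 0; 0 0 0 -8 0; 0 0 0 -8 0; 0 0 0 -8 0")

```text
time_s: 10.15
position: [0.6364, 0.1647, 0.0505]
tcp_rot: [[-0.997, -0.075, -0.0], [-0.075, 0.997, -0.0], [0.0, -0.0, -1.0]]
force: [-0.6, -0.6, -0.4]
opening: 0.007
grasp_force: 0.0
```

Emit:
drive_tool(deltas="0 0 0 -1 0; 0 0 0 -2 0; 0 0 0 -2 0; 0 0 0 -2 0")

```text
time_s: 10.55
position: [0.6366, 0.1647, 0.0502]
tcp_rot: [[-0.997, -0.075, 0.001], [-0.075, 0.997, -0.0], [-0.001, -0.0, -1.0]]
force: [-2.9, 0.1, 7.6]
opening: 0.007
grasp_force: 4.0
```

Emit:
drive_tool(deltas="0 0 0 -1 0; 0 0 0 -1 0; 0 0 0 -1 0")

```text
time_s: 10.85
position: [0.6366, 0.1648, 0.0501]
tcp_rot: [[-0.997, -0.075, 0.001], [-0.075, 0.997, -0.0], [-0.001, -0.0, -1.0]]
force: [-3.6, -0.8, 12.0]
opening: 0.005
grasp_force: 6.2
```

Emit:
drive_tool(deltas="0 0 0 -0.7 0; 0 0 0 -0.7 0; 0 0 0 -0.7 0; 0 0 0 -0.7 0; 0 0 0 -0.7 0; 0 0 0 -0.7 0; 0 0 0 -0.7 0; 0 0 0 -0.7 0; 0 0 0 -0.7 0; 0 0 0 -0.7 0")

```text
time_s: 11.85
position: [0.6366, 0.1648, 0.05]
tcp_rot: [[-0.997, -0.075, 0.001], [-0.075, 0.997, -0.0], [-0.001, -0.0, -1.0]]
force: [-4.5, -0.8, 15.2]
opening: 0.007
grasp_force: 7.7
```

```bash
python3 - <<'E'
from h import *
s=bot.read_state(); print(s['position'],s['force'],np.abs(s['qvel']).max())
snap('scene','s5.png'); a,m=load('scene4.png'); b,_=load('s5.png'); 
cv2.imwrite('pics/c5.png',cv2.resize(b[130:270,220:420],None,fx=3.5,fy=3.5,interpolation=2))
E
```

```text
[0.63656982 0.16477824 0.04997748] [-4.54794994 -0.81894577 15.1901933 ] 0.1050148833496151
```

View pics/c5.png

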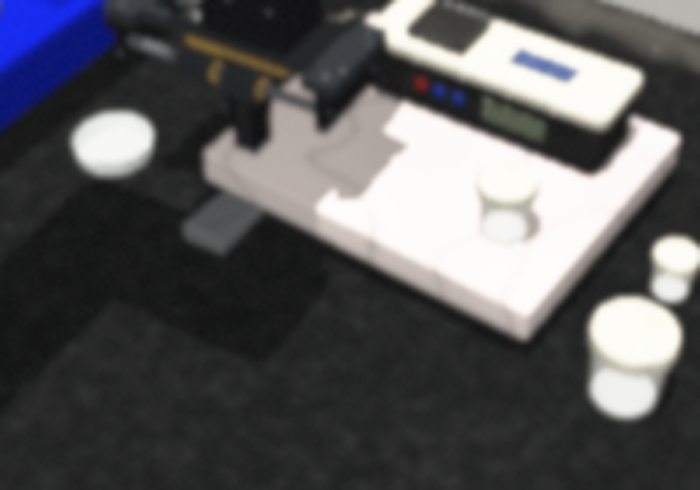

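The picture shows the fingertips at (250,140) pressing on the corner above the foot with about 15 N. The corner holds at 50 mm, the wedge at (225,220) is in place, and the pot and photometer are standing.

```bash
python3 -c "
from rig import bot; print(bot.hand_in())"
```

```text
the job is handed in; nothing more can be done
None
```

I pushed the wedge in under the short foot until it bore firmly (about 8 N of push). The job was handed in at about 12 s, while holding a 15 N press on that corner, which stayed at 50 mm; the hand-in returned no verdict.

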